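Back a ratcheted vial carousel up to the amber vial

TASK

The ratchet carousel was indexed too far: the amber vial with the blue cap stands one or two notches past the sampling needle. Lift the pawl by pushing its red ball outward until it stays back by itself, push the wheel backward (clockwise from above, never forward to the next notch; its finger pegs are there for that) until the amber vial is under the needle, then push the ball back in so that the pawl drops fully into the tooth gap there. Fingertip pushes do it all: pick nothing up, leave every vial sitting in its cup, and do not shift the beaker, the bottle or the chip case.

Things in the scene. Friction and masses are not known exactly. Their poses are not given: they have to be found in the camera images.
- carousel: Fixed hand-indexed sample carousel. Round white base, 228 mm across, 15 mm high. Origin: on the bench under the wheel's vertical axis; z up. Counterclockwise from its own x axis, the sampling needle stands at 8 degrees (far side; a post 127 mm from the axis carries an arm inward, 93 to 105 mm high) and the pawl at 210 degrees (near right).
- hub (a point): Centre of the top of the wheel's black hub (60 mm across, 49 mm high). Aluminium wheel 216 mm across, top face 26 mm above the bench; ten white cups (23.6 mm across, rims 48 mm high) every 36 degrees on a circle of 55 mm radius hold the vials; on the rim, 95 to 108 mm from the axis, lie ten dark steel saw teeth up to 9 mm high.
- wheel (a joint): Turn of the wheel, rad: counterclockwise from above (forward, which the ratchet allows) positive, backward (clockwise) negative; about 0 at the start. One notch = one cup = 0.628. It turns against slight friction (about 1 N at a peg) and stays where left. With the pawl down it has about 8 mm of play at the rim before a tooth blocks it hard backward.
- pawl (a joint): Tilt of the pawl, rad: 0 = fully down in a tooth gap; 0.65 = leaned fully outward, nose 20 mm up, where it stays by its weight. Past about 0.34 it falls outward by itself, below that inward, within 0.5 s. On a tooth's crest (wheel too far back) it stops near 0.25, on the ramp (not back enough) at 0.05 to 0.2; nudging the wheel then lets it drop home.
- pawl_pivot (a point): Centre of the pawl's level hinge pin: 130 mm from the wheel's axis, 44 mm above the bench. The pawl swings in the upright plane through the wheel's axis. A dark steel nose reaches 35 mm inward over the teeth; an upright stem (7 mm thick) carries a red ball. Bracket: 26 mm wide, 54 mm high, reaching to 152 mm from the axis.
- ball (a point): Centre of the red ball (18 mm across) on the pawl's stem, 58 mm from the hinge pin: straight above it, 102 mm above the bench, when the pawl is down; 35 mm further outward and 90 mm above the bench when thrown back. Pushing it outward, away from the wheel's axis, lifts the nose; inward lowers it. It takes under 2 N.
- needle_tip (a point): Tip of the fixed steel sampling needle: 55 mm from the wheel's axis, 79.5 mm above the bench, straight above the middle of a cup when the wheel stands in the middle of a notch (vial caps pass 9 mm below it).
- peg_0 (a point): Centre of the top of one of the wheel's five upright steel finger pegs (10 mm thick, from the wheel's face at 26 mm up to 76 mm above the bench; 82 mm from the axis, every 72 degrees, half way between two cups). It goes round with the wheel.
- peg_1 (a point): Centre of the top of one of the wheel's five upright steel finger pegs (10 mm thick, from the wheel's face at 26 mm up to 76 mm above the bench; 82 mm from the axis, every 72 degrees, half way between two cups). It goes round with the wheel.
- peg_2 (a point): Centre of the top of one of the wheel's five upright steel finger pegs (10 mm thick, from the wheel's face at 26 mm up to 76 mm above the bench; 82 mm from the axis, every 72 degrees, half way between two cups). It goes round with the wheel.
- peg_3 (a point): Centre of the top of one of the wheel's five upright steel finger pegs (10 mm thick, from the wheel's face at 26 mm up to 76 mm above the bench; 82 mm from the axis, every 72 degrees, half way between two cups). It goes round with the wheel.
- peg_4 (a point): Centre of the top of one of the wheel's five upright steel finger pegs (10 mm thick, from the wheel's face at 26 mm up to 76 mm above the bench; 82 mm from the axis, every 72 degrees, half way between two cups). It goes round with the wheel.
- vial_amber: Loose amber glass sample vial with blue cap, 15 mm thick and 42 mm high, standing in a cup. Origin: centre of its underside (29 mm above the bench in its cup); z up along it. Its top stands 71 mm above the bench. At the start it is one or two cups past the needle, counterclockwise.
- vial_clear_a: Loose clear glass sample vial with white cap, same size and origin as the amber one, standing in another cup.
- vial_clear_b: Loose clear glass sample vial with white cap, same size and origin as the amber one, standing in another cup.
- vial_clear_c: Loose clear glass sample vial with white cap, same size and origin as the amber one, standing in another cup.
- beaker: Bystander: empty 50 ml glass beaker, 46 mm across, 60 mm high, on the bench to the far right of the carousel. Origin: centre of its underside.
- bottle_blue_cap: Bystander: white plastic bottle with blue cap, 47 mm across, 98 mm high, on the bench to the right of the carousel. Origin: centre of its underside.
- chip_case: Bystander: flat black sensor chip case, 44 x 62 x 14 mm, on the bench at the near left of the carousel. Origin: centre of its underside.

How it is judged:
On the way, in this order (a step that is already met when the one before it is completed fails the run):
1. the pawl is lifted out of the teeth and leaned back, with the wheel still in the notch where it stood (value of joint pawl above 0.5 rad and value of joint wheel above -0.25 rad), for 0.2 s.
2. with the pawl up, the wheel is turned back until the amber vial is about under the needle (within 14 mm seen from above) (value of joint pawl above 0.3 rad and horizontal distance between vial_amber and needle_tip below 0.014 m), for 0.2 s.
At the end, for the whole second after the job is handed in: The pawl is down in the tooth gap (within 0.08 rad of fully down), the amber vial is in its cup under the needle (within 9 mm seen from above), the wheel is at rest having been turned backward, and all vials sit in their cups (value of joint pawl below 0.08 rad and horizontal distance between vial_amber and needle_tip below 0.009 m and value of joint wheel below -0.45 rad and velocity of joint wheel between -0.05 and 0.05 rad/s and z of each of vial_amber, vial_clear_a, vial_clear_b, vial_clear_c in the frame of carousel below 0.037 m); the robot touches nothing.
It fails at once if the wheel is indexed forward (more than half a notch beyond where it stood) (value of joint wheel above 0.32 rad).
It fails at once if a vial is lifted out of its cup by 15 mm or more, or tipped over (z of any of vial_amber, vial_clear_a, vial_clear_b, vial_clear_c in the frame of carousel above 0.044 m or angle between any of vial_amber, vial_clear_a, vial_clear_b, vial_clear_c's own z axis and vertical above 0.5 rad).
It fails at once if the beaker, the bottle or the chip case is shifted by more than 20 mm (distance of any of beaker, bottle_blue_cap, chip_case from where it was at the start of the episode above 0.02 m).
It also fails if it takes over 70 s, if anything falls off the work surface, if the arm or the gripper's body presses on something with over 40 N, if the wrist force passes 120 N, or if a joint passes its speed limit or range.

ROBOT

A 6-joint arm with a two-finger parallel gripper is mounted at the origin on a cart in front of the work surface, level with it; the furniture and walls round the work are solid. World frame = base frame: x ahead of the robot, y to its left, z up, the work surface at z = 0. Lengths are in m, angles in rad, forces in N, time in s.
With the tool pointing down it reaches from about 0.425 to 1.125 m from the base axis. Payload 14.9 kg.
Tool frame: the origin (TCP) lies midway between the tips of the shut fingers; the grasp point (between the pads) lies 19 mm behind it; z points along the fingers, x is the direction in which the jaws open and shut, and the axes are right-handed (so a half turn about z gives the same grasp; the last joint's range is limited). The gripper opens to 91 mm and grips with 3 to 60 N. Pads are 32 mm wide; open, the fingers measure 118 mm over their backs; the gripper's body (76 mm by 178 mm) begins 60 mm behind the grasp point.
Start: joints at [-1.26, 0.379, 1.734, -0, 1.028, -0.033], TCP at [0.236, -0.659, 0.214] pointing down, gripper open.
Joint ranges: [-2.77, 2.77], [-0.74, 2.19], [0, 2.66], [-1.06, 4.2], [0.31, 2.87], [-3.08, 3.08]. Speed limits (rad/s): [1.89, 1.89, 2.39, 3.14, 3.14, 3.14].

INTERFACE

Orientations are given as a unit quaternion [x, y, z, w].
In Python, from plant import get_obs, vision, order gives the robot as it stands.
- The arm moves only by the tool apply_moves, never from a script. Its argument "commands" is a list of rows, each an object with "translation": the shift along the tool's x, y, z in cm, a list of three; "rot": the turn, a rotation vector about the tool's x, y, z in rad, a list of three; "hand": the opening, from -1 (shut) to 1 (fully open). A call has 1 to 10 rows; each row shifts and turns the pose as measured when the row begins, along the tool's axes as they then stand; what a row does not reach is not made up. A row lasts 1/10 s, in which the tool goes at most 50 mm and 8.59 degrees, less where a joint would pass 70% of its speed; a pose out of reach is approached as far as the arm can. A call is refused whole if a number of a shift passes 5 or a number of a turn 0.15, either way. A call with a gripper value outside its range is refused whole. The fingers move at their own pace and stop on an object; "newtons" is the grip in N (left out, the last holds). Time passes only in rows, so rows that do not move let the fingers close. It gives the time, the measured TCP pose, the force and the opening at its end, in the units of the state.
- get_obs(): the state, without advancing time (a new reading comes with each control period).
- vision.camera(name): name is "scene" or "top" or "wrist"; returns the picture (400x640x3 uint8, red, green, blue); there is no depth.
- vision.calibration(name): a dict with "fx", "fy", "cx", "cy" (pixels), "pose" (4x4, takes a point from camera to world coordinates); the wrist camera has in their place "mount" (4x4, takes a point from camera to tool coordinates, whose origin is the TCP and whose axes are the tool frame's). Camera axes: x right, y up, looking along -z (the intrinsics and any distortion apply to the point x, -y, -z); pixel columns grow to the right and rows downward; lengths in m; the calibration is good to about 2 mm. A picture is of the moment at which its call begins: read the wrist's pose just before it. calibration takes no time and is no camera call.
- order.hand_in(): hands the job in, once; it reports no verdict.
The state is a dict: "clock": time; "qpos": joint angles; "qvel": joint speeds; "tau": joint torques, N m; "tcp_pos": TCP position; "orientation": TCP orientation; "contact_force": force on the tool from outside, world axes, zero at the start; "moment": the same for the moment, N m; "opening": finger opening in m.
Only numpy, scipy, OpenCV 4.12 (cv2) and the standard library are available. Lean on these libraries where they do the work, as an engineer would, in place of code of your own. Each camera call takes 0.05 s, during which the arm holds its last target.

## Working session

There is one attempt and no reset: what is moved stays moved. The work goes in short steps, Python scripts to look and compute and a tool call to move; the robot and the scene stay as the last step left them, time stands still between calls to the robot, and variables do not carry over. Pictures are saved under pics/ and viewed, and the job is handed in when it is done.

Besides the shell and the picture viewer there is one more tool, called after ">>>" by a JSON object that holds its "op" and its "data", one argument or row to a line. apply_moves: Moves the arm, as the interface text tells. Its arguments: {"type":"object","properties":{"commands":{"type":"array"},"newtons":{"type":"number"}},"required":["commands"]}

```bash
ls; mkdir -p pics; python3 - <<'E'
from plant import get_obs, vision, order
import cv2
print(get_obs())
for n in ("scene","top"):
    im=vision.camera(n); cv2.imwrite(f"pics/{n}0.png",im[:,:,::-1]); print(n,vision.calibration(n))
print(vision.calibration("wrist"))
E
```

```text
pics
{'clock': 0.0, 'qpos': array([-1.26032576e+00,  3.79386972e-01,  1.73477219e+00, -1.60494273e-05,
        1.02847138e+00, -3.32977199e-02]), 'qvel': array([-0.00065625, -0.00081389, -0.00091279,  0.00037242,  0.00078945,
       -0.00182724]), 'tau': array([ 3.86571464e-04, -7.63726330e+01, -4.34362757e+01,  6.50181505e-02,
        4.22534079e-02, -1.41891965e-04]), 'tcp_pos': array([ 0.23580172, -0.65868177,  0.2133076 ]), 'orientation': array([ 8.17632170e-01, -5.75740710e-01, -4.18262742e-04, -3.07255757e-04]), 'contact_force': array([ 0.31830046, -0.35581532,  0.46440486]), 'moment': array([-0.0286282 , -0.02466431, -0.03663671]), 'opening': 0.09102694513652394}
scene {'fx': 424.0870574160258, 'fy': 424.0870574160258, 'cx': 321.5290266281914, 'cy': 197.6479002217283, 'pose': array([[-0.87529307,  0.37527729, -0.30500654,  0.27535932],
       [-0.48358341, -0.68316986,  0.54719834,  0.13719675],
       [-0.00302016,  0.62645502,  0.77945172,  0.73721292],
       [ 0.        ,  0.        ,  0.        ,  1.        ]])}
top {'fx': 396.1886839027679, 'fy': 396.1886839027679, 'cx': 315.1539615396955, 'cy': 202.44334576464473, 'pose': array([[-0.01189379,  0.99162803, -0.12857837,  0.44834611],
       [-0.99991158, -0.01102999,  0.00742808, -0.31536158],
       [ 0.00594767,  0.12865535,  0.99167153,  0.94969125],
       [ 0.        ,  0.        ,  0.        ,  1.        ]])}
{'fx': 348.1431047632786, 'fy': 348.1431047632786, 'cx': 317.7487792490971, 'cy': 195.456273925237, 'mount': array([[ 9.99999812e-01, -5.99699187e-04,  1.28130140e-04,
        -4.07126922e-04],
       [-5.47217565e-04, -9.66956536e-01, -2.54940693e-01,
        -6.97532761e-02],
       [ 2.76784003e-04,  2.54940575e-01, -9.66956683e-01,
        -1.70250898e-01],
       [ 0.00000000e+00,  0.00000000e+00,  0.00000000e+00,
         1.00000000e+00]])}
```

View pics/scene0.png

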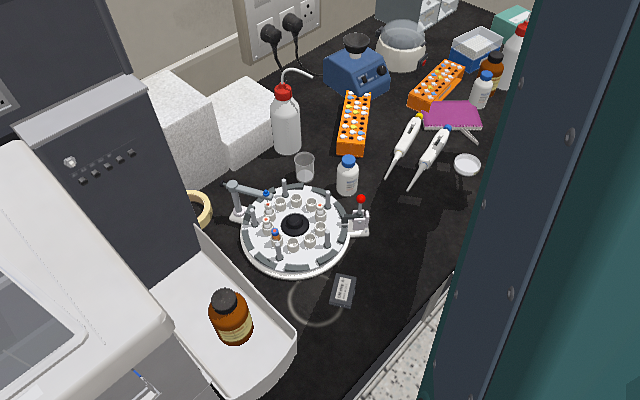

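View pics/top0.png

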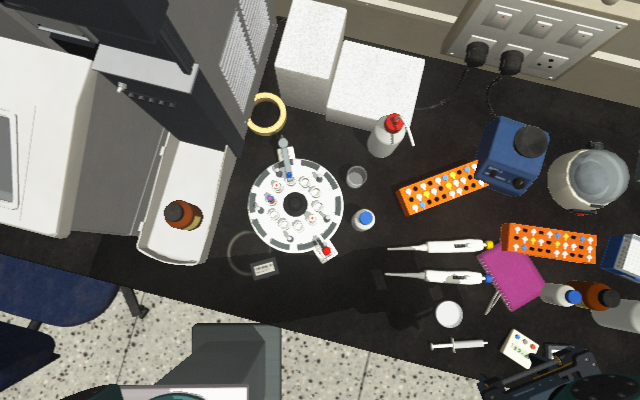

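The carousel is at about (296,205) in top, with the needle post at (284,143) and the red ball at (326,250). I'll zoom in.

```bash
cat > h.py <<'E'
import numpy as np, cv2
from plant import get_obs, vision, order
from scipy.spatial.transform import Rotation as R
def K(c): return np.array([[c['fx'],0,c['cx']],[0,c['fy'],c['cy']],[0,0,1]])
def pose(name):
    c=vision.calibration(name)
    if 'pose' in c: return c,c['pose']
    o=get_obs(); T=np.eye(4); T[:3,:3]=R.from_quat(o['orientation']).as_matrix(); T[:3,3]=o['tcp_pos']
    return c,T@c['mount']
def back(cp,u,v,z):
    c,T=cp; d=T[:3,:3]@np.array([(u-c['cx'])/c['fx'],-(v-c['cy'])/c['fy'],-1]); p=T[:3,3]
    return p+d*(z-p[2])/d[2]
def proj(cp,X):
    c,T=cp; q=(np.asarray(X)-T[:3,3])@T[:3,:3]; return np.array([c['cx']+c['fx']*q[...,0]/-q[...,2], c['cy']-c['fy']*q[...,1]/-q[...,2]]).T
def crop(im,u0,v0,u1,v1,s,f):
    cv2.imwrite(f,cv2.resize(im[v0:v1,u0:u1],None,fx=s,fy=s,interpolation=cv2.INTER_CUBIC)[:,:,::-1] if im is not None else 0)
E
python3 - <<'E'
from h import *
im=cv2.imread("pics/top0.png")[:,:,::-1]; crop(im,236,130,356,270,4,"pics/top0c.png")
im=cv2.imread("pics/scene0.png")[:,:,::-1]; crop(im,220,150,380,280,5,"pics/scene0c.png")
E
```

```text
(no output)
```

View pics/top0c.png

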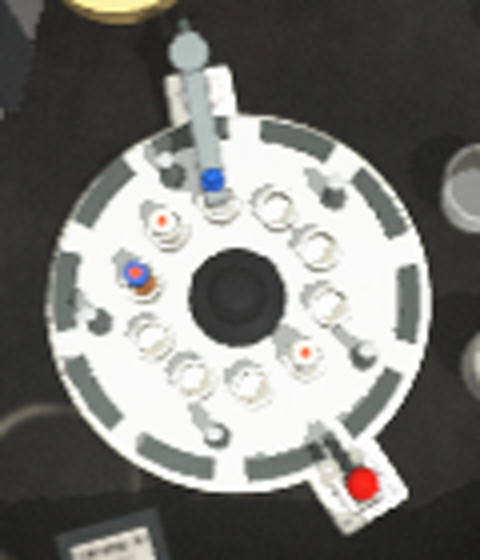

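View pics/scene0c.png

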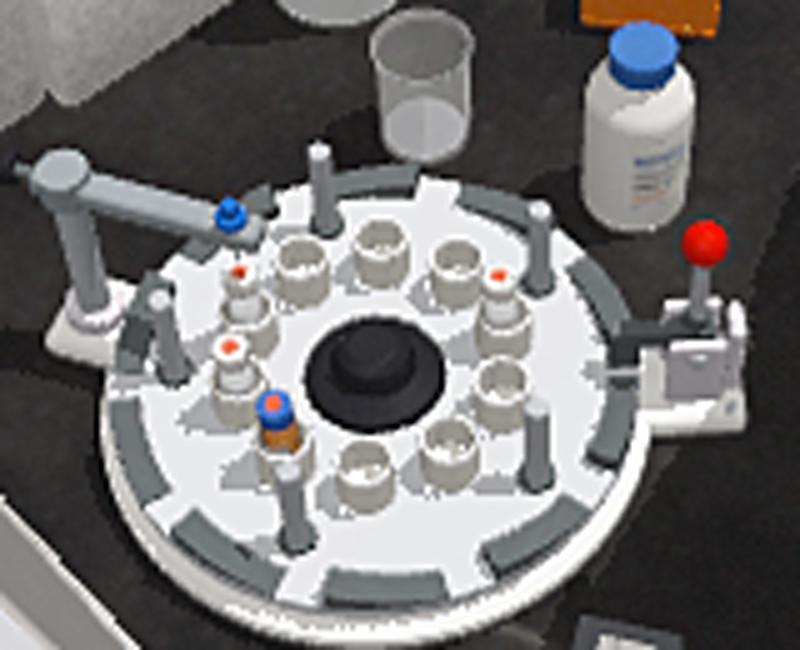

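```bash
python3 - <<'E'
from h import *
t=pose('top'); s=pose('scene')
T=lambda u,v:(236+u/4,130+v/4); S=lambda u,v:(220+u/5,150+v/5)
hub=[back(t,*T(238,297),.045),back(s,*S(375,372),.045)]
print('hub',hub)
b=[back(t,*T(362,484),.102),back(s,*S(704,243),.102)]
print('ball',b)
post=[back(t,*T(188,50),.105),back(s,*S(62,168),.105)]
print('post',post)
for n,f,m in(('top',T,0),('scene',S,1)):
    h=hub[m]; 
    d=b[m]-h; print(n,np.linalg.norm(d[:2]),np.degrees(np.arctan2(d[1],d[0]))-210)
    d=post[m]-h; print(n,np.linalg.norm(d[:2]),np.degrees(np.arctan2(d[1],d[0]))-8)
a=[back(t,*T(136,271),.071),back(s,*S(273,404),.071)]
for m in(0,1):
    d=a[m]-hub[m]; print('amber',np.linalg.norm(d[:2]),np.degrees(np.arctan2(d[1],d[0])))
for nm,p,m,f in [('p',(289,472),1,S),('p',(160,300),1,S),('p',(319,150),1,S),('p',(540,212),1,S),('p',(538,405),1,S),('bottle',None,0,0)]:
    if p:
        d=back(s,*f(*p),.076)-hub[1]; print(nm,np.linalg.norm(d[:2]),np.degrees(np.arctan2(d[1],d[0])))
print('bottle',back(t,363,219,.098),'beaker',back(t,357,177,.06),'case',back(t,264,268,.014))
E
```

```text
hub [array([ 0.56195874, -0.27687401,  0.045     ]), array([ 0.55949455, -0.2634069 ,  0.045     ])]
ball [array([ 0.45398836, -0.34457402,  0.102     ]), array([ 0.45679065, -0.34294681,  0.102     ])]
post [array([ 0.69113316, -0.25278917,  0.105     ]), array([ 0.69351375, -0.25326951,  0.105     ])]
top 0.12743976443568175 -357.91130370791626
top 0.13140057531991375 2.561644035474389
scene 0.12990260357168185 -352.2437026151371
scene 0.1344020612769881 -3.674305363499225
amber 0.05715395287924513 77.84519665331779
amber 0.048933784541627355 71.44534812356063
p 0.07209381653981108 96.58034064646712
p 0.08397169505240151 20.211733715913088
p 0.09386607261511769 -45.55152722636624
p 0.08721199003638042 -110.31414827166444
p 0.07434773201709186 178.9412738932834
bottle [ 0.52160668 -0.42454222  0.098     ] beaker [ 0.62125874 -0.4183358   0.06      ] case [ 0.4169921  -0.20136788  0.014     ]
```

>>> {"op": "apply_moves", "data": {
  "commands": [
    {"translation":[-2.6,-4.0,0],"rot":[0,0,0],"hand":-1},
    {"translation":[-2.6,-4.0,0],"rot":[0,0,0],"hand":-1},
    {"translation":[-2.6,-4.0,0],"rot":[0,0,0],"hand":-1},
    {"translation":[-2.6,-4.0,0],"rot":[0,0,0],"hand":-1},
    {"translation":[-2.6,-4.0,0],"rot":[0,0,0],"hand":-1},
    {"translation":[-2.6,-4.0,0],"rot":[0,0,0],"hand":-1},
    {"translation":[-2.6,-4.0,0],"rot":[0,0,0],"hand":-1},
    {"translation":[-2.6,-4.0,0],"rot":[0,0,0],"hand":-1},
    {"translation":[0,0,0],"rot":[0,0,-0.1],"hand":-1},
    {"translation":[0,0,0],"rot":[0,0,-0.1],"hand":-1}
  ]
}}

```text
clock: 1.1
tcp_pos: [0.4738, -0.3421, 0.211]
orientation: [0.871, -0.491, -0.002, -0.001]
contact_force: [-0.0, -1.1, 0.7]
opening: 0.0143
```

```bash
python3 - <<'E'
from h import *
o=get_obs(); print(o['clock'],o['tcp_pos'],R.from_quat(o['orientation']).as_matrix()[:,0],o['opening'],o['qpos'])
im=vision.camera('wrist'); cv2.imwrite('pics/w1.png',im[:,:,::-1])
E
```

```text
1.1 [ 0.47377117 -0.34214405  0.21100767] [ 0.51871351 -0.85493999 -0.0037311 ] 0.014278469279203723 [-6.65851328e-01  2.04442446e-01  1.97163802e+00  1.36781910e-03
  9.69074786e-01  3.58818627e-01]
```

View pics/w1.png

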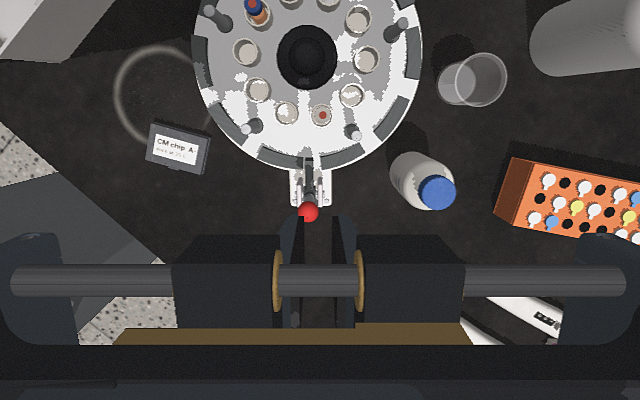

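```bash
python3 - <<'E'
from h import *
w=pose('wrist')
hub=back(w,306,55,.049); print('hub',hub); b=back(w,308,212,.102); print('ball',b,back(w,308,212,.111))
d=b-hub; print(np.linalg.norm(d[:2]),np.degrees(np.arctan2(d[1],d[0])))
ax=np.array([.5665,-.275]);yaw=1.8
for a in (100,28,-44,-116,172):
    X=np.array([*(ax+.082*np.array([np.cos(np.radians(a)),np.sin(np.radians(a))])),.076]); print(a,X,proj(w,X),proj(pose('scene'),X),proj(pose('top'),X))
im=cv2.imread('pics/w1.png')[:,:,::-1]; crop(im,180,0,440,230,3,'pics/w1c.png')
E
```

```text
hub [ 0.56264763 -0.27337657  0.049     ]
ball [ 0.45326407 -0.34362826  0.102     ] [ 0.4558369  -0.34239716  0.111     ]
0.1300002437939489 -147.28935638197456
100 [ 0.55226085 -0.19424576  0.076     ] [212.68119341   6.49407909] [278.04957158 243.17983184] [257.66133508 207.26508214]
28 [ 0.6389017  -0.23650333  0.076     ] [315.06376422 -69.19738595] [252.36146912 209.12885649] [276.74497683 168.76404476]
-44 [ 0.62548586 -0.33196199  0.076     ] [408.1074497   19.85200186] [284.09065132 179.46190093] [319.29516248 174.1832076 ]
-116 [ 0.53055357 -0.34870111  0.076     ] [360.20061567 133.33628675] [328.24221081 190.98414432] [327.42144342 216.22638085]
172 [ 0.48529802 -0.26358781  0.076     ] [248.7747684  126.17696727] [327.92801173 230.37119604] [289.03573994 237.17364315]
```

View pics/w1c.png

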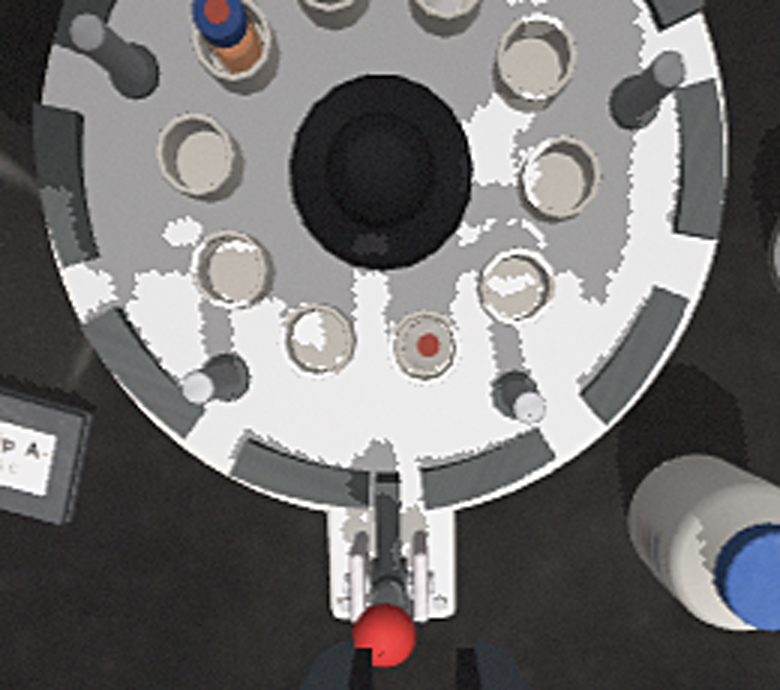

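The amber vial is two cups past the needle. The axis is near (0.5645, -0.2745) and the ball near (0.4547, -0.3437), at 130 mm radius as stated. I'm moving to the inner side of the ball.

>>> {"op": "apply_moves", "data": {
  "commands": [
    {"translation":[-0.9,-2.3,0],"rot":[0,0,0],"hand":-1},
    {"translation":[0,0,4],"rot":[0,0,0],"hand":-1},
    {"translation":[0,0,4],"rot":[0,0,0],"hand":-1},
    {"translation":[0,0,3.2],"rot":[0,0,0],"hand":-1},
    {"translation":[0,0,0.5],"rot":[0,0,0],"hand":-1}
  ]
}}

```text
clock: 1.65
tcp_pos: [0.4897, -0.3226, 0.0921]
orientation: [0.87, -0.492, 0.0, -0.001]
contact_force: [-0.0, -0.0, -0.3]
opening: 0.0005
```

```bash
python3 - <<'E'
from h import *
o=get_obs(); print(o['clock'],o['tcp_pos'],R.from_quat(o['orientation']).as_matrix(),o['opening'])
w=pose('wrist');im=vision.camera('wrist'); cv2.imwrite('pics/w2.png',im[:,:,::-1])
im=vision.camera('scene'); crop(im,220,100,420,280,4,'pics/s2.png')
E
```

```text
1.65 [ 0.48967118 -0.32256253  0.09207604] [[ 5.15505788e-01 -8.56885453e-01  1.05052992e-03]
 [-8.56886050e-01 -5.15504966e-01  9.63075871e-04]
 [-2.83692315e-04 -1.39665562e-03 -9.99998984e-01]] 0.0004977100337594034
```

View pics/w2.png

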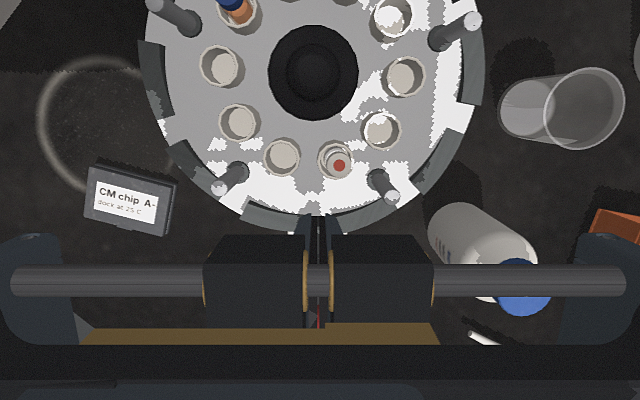

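View pics/s2.png

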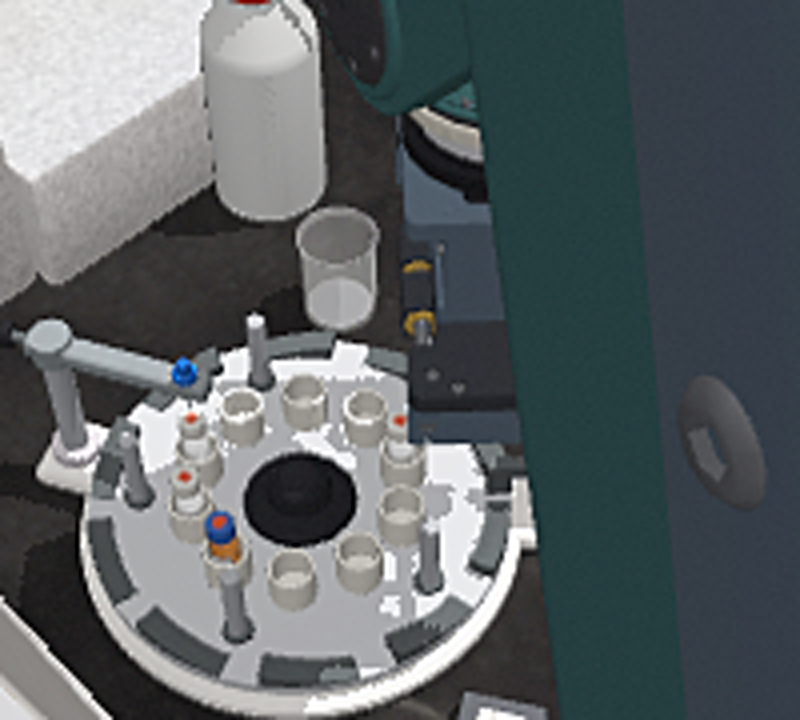

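>>> {"op": "apply_moves", "data": {
  "commands": [
    {"translation":[0,1,0],"rot":[0,0,0],"hand":-1},
    {"translation":[0,1,0],"rot":[0,0,0],"hand":-1},
    {"translation":[0,0.6,0],"rot":[0,0,0],"hand":-1},
    {"translation":[0,0.6,0],"rot":[0,0,0],"hand":-1},
    {"translation":[0,0.6,0],"rot":[0,0,0],"hand":-1},
    {"translation":[0,0.6,0],"rot":[0,0,0],"hand":-1}
  ]
}}

```text
clock: 2.35
tcp_pos: [0.4526, -0.3508, 0.1012]
orientation: [0.87, -0.493, 0.006, 0.0]
contact_force: [1.3, 0.1, 0.6]
opening: 0.0007
```

```bash
python3 - <<'E'
from h import *
im=vision.camera('top'); crop(im,236,130,386,290,4,'pics/t3.png')
im=vision.camera('wrist'); cv2.imwrite('pics/w3.png',im[:,:,::-1])
E
```

```text
(no output)
```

View pics/t3.png

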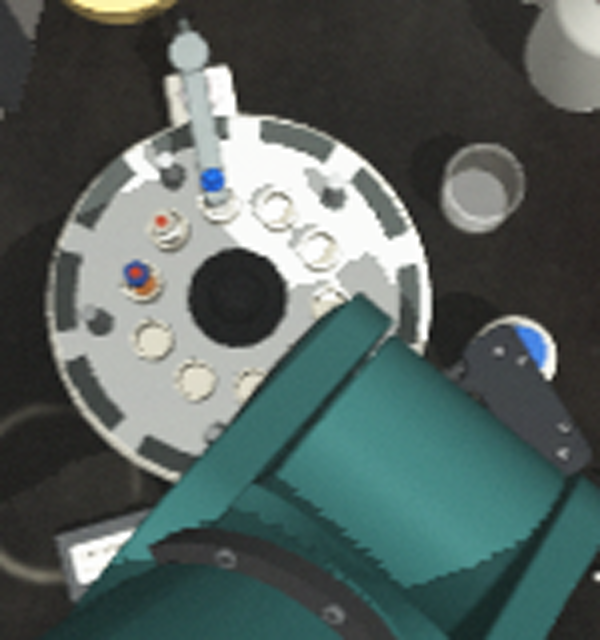

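View pics/w3.png

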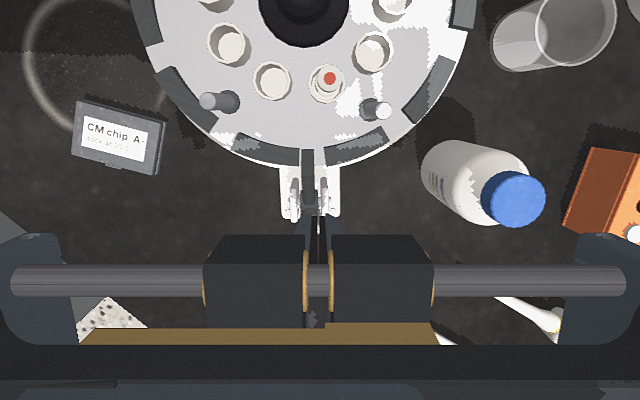

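>>> {"op": "apply_moves", "data": {
  "commands": [
    {"translation":[0,-2.5,0],"rot":[0,0,0],"hand":-1},
    {"translation":[0,-2.5,-1],"rot":[0,0,0],"hand":-1},
    {"translation":[0,-3,-4],"rot":[0,0,0],"hand":-1},
    {"translation":[0,-2,-4],"rot":[0,0,0],"hand":-1}
  ]
}}

```text
clock: 2.85
tcp_pos: [0.5356, -0.2965, 0.1883]
orientation: [0.869, -0.495, 0.001, -0.0]
contact_force: [0.9, -1.0, 1.8]
opening: 0.0004
```

```bash
python3 - <<'E'
from h import *
o=get_obs(); print(o['clock'],o['tcp_pos'],R.from_quat(o['orientation']).as_matrix())
im=vision.camera('wrist'); cv2.imwrite('pics/w4.png',im[:,:,::-1])
E
```

```text
2.85 [ 0.53563089 -0.29654233  0.18829702] [[ 5.10393997e-01 -8.59939818e-01  1.21544436e-03]
 [-8.59940262e-01 -5.10394630e-01 -2.61172880e-04]
 [ 8.44949233e-04 -9.11908470e-04 -9.99999227e-01]]
```

View pics/w4.png

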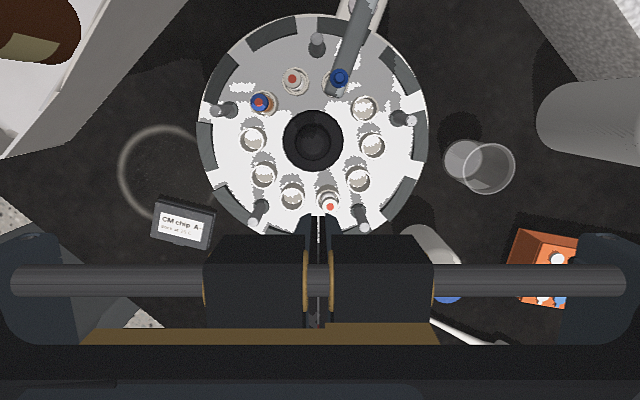

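```bash
python3 - <<'E'
from h import *
im=cv2.imread('pics/w4.png')[:,:,::-1]; crop(im,190,0,440,245,3,'pics/w4c.png')
E
```

```text
(no output)
```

View pics/w4c.png

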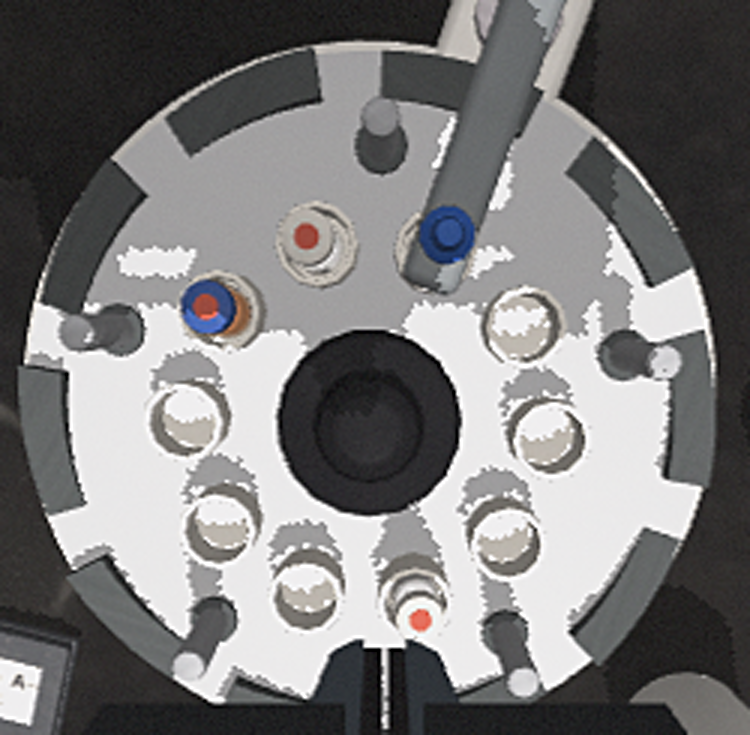

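```bash
python3 - <<'E'
from h import *
w=pose('wrist')
P=np.array([back(w,190+u/3,v/3,.076)[:2] for u,v in [(664,360),(380,116),(80,332),(189,663),(522,681)]])
c=P.mean(0); d=P-c; print(c,np.linalg.norm(d,axis=1)); a=np.degrees(np.arctan2(d[:,1],d[:,0]))%360; print(a, (a-72*np.arange(5))%360)
am=back(w,190+205/3,307/3,.071)[:2]-c; print('amber',np.linalg.norm(am),np.degrees(np.arctan2(am[1],am[0])))
E
```

```text
[ 0.56831612 -0.27517684] [0.08365608 0.08332094 0.08257717 0.08292604 0.08347132]
[315.99478737  28.31677736  99.91732189 171.71108264 243.50307589] [315.99478737 316.31677736 315.91732189 315.71108264 315.50307589]
amber 0.05688413753003316 81.59457646785796
```

>>> {"op": "apply_moves", "data": {
  "commands": [
    {"translation":[-1.8,2.1,0],"rot":[0,0,0],"hand":-1},
    {"translation":[-1.8,2.1,0],"rot":[0,0,0],"hand":-1},
    {"translation":[0,0,0],"rot":[0,0,0.132],"hand":-1},
    {"translation":[0,0,0],"rot":[0,0,0.132],"hand":-1},
    {"translation":[0,0,0],"rot":[0,0,0.132],"hand":-1},
    {"translation":[0,0,0],"rot":[0,0,0],"hand":-1}
  ]
}}

```text
clock: 3.5
tcp_pos: [0.4862, -0.2866, 0.1971]
orientation: [0.752, -0.659, 0.007, -0.002]
contact_force: [-0.0, -0.0, 0.0]
opening: 0.0009
```

```bash
python3 - <<'E'
from h import *
o=get_obs(); print(o['clock'],o['tcp_pos'],R.from_quat(o['orientation']).as_matrix())
w=pose('wrist'); np.save('w5.npy',w[1])
im=vision.camera('wrist'); cv2.imwrite('pics/w5.png',im[:,:,::-1])
im=vision.camera('top'); crop(im,236,130,386,290,4,'pics/t5.png')
E
```

```text
3.5 [ 0.48618329 -0.28662065  0.19705482] [[ 0.13023936 -0.99139065  0.0135015 ]
 [-0.99144352 -0.13034303 -0.00710195]
 [ 0.00880064 -0.01246102 -0.99988363]]
```

View pics/w5.png

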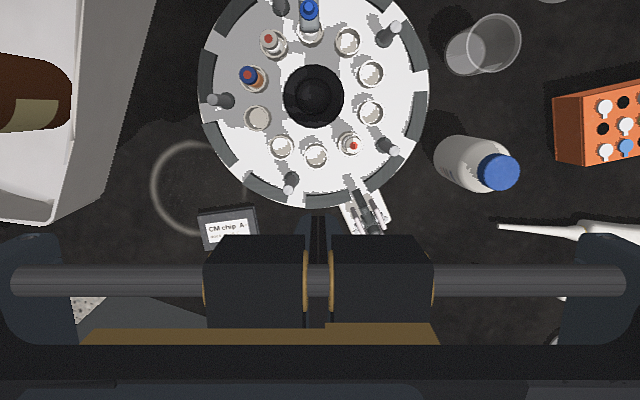

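View pics/t5.png

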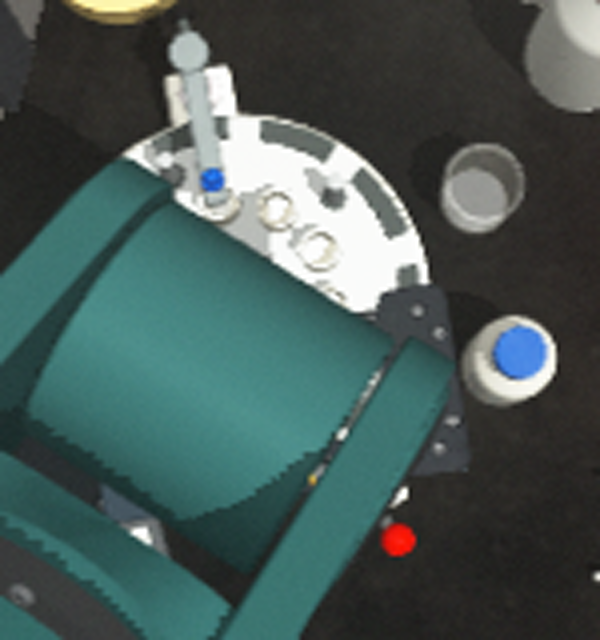

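The ball is now at (335,265) in top, so the pawl stays thrown back. I'm lowering behind the near-left peg.

>>> {"op": "apply_moves", "data": {
  "commands": [
    {"translation":[0,0.5,4],"rot":[0,0,0],"hand":-1},
    {"translation":[0,0,4],"rot":[0,0,0],"hand":-1},
    {"translation":[0,0,3],"rot":[0,0,0],"hand":-1}
  ]
}}

```text
clock: 3.9
tcp_pos: [0.4863, -0.2904, 0.0885]
orientation: [0.758, -0.652, 0.012, -0.002]
contact_force: [0.3, -1.2, -0.1]
opening: 0.0002
```

```bash
cat > st.py <<'E'
from h import *
o=get_obs(); M=R.from_quat(o['orientation']).as_matrix(); print(o['clock'],o['tcp_pos'],'heading',np.degrees(np.arctan2(M[1,0],M[0,0])),'zaxis',M[:,2],o['contact_force'],o['qpos'][5])
d=o['tcp_pos'][:2]-np.array([.5665,-.275]); print('r',np.hypot(*d),'th',np.degrees(np.arctan2(d[1],d[0]))%360)
E
python3 st.py; python3 - <<'E'
from h import *
im=vision.camera('wrist'); cv2.imwrite('pics/w6.png',im[:,:,::-1])
im=vision.camera('scene'); crop(im,220,100,420,280,4,'pics/s6.png')
E
```

```text
3.9 [ 0.48625316 -0.29035049  0.08852839] heading -81.4555700572567 zaxis [ 0.02180994 -0.01252997 -0.99968361] [ 0.2761262  -1.17443042 -0.09251447] 0.8396387565242834
r 0.08170185256033453 th 190.8293334011722
```

View pics/w6.png

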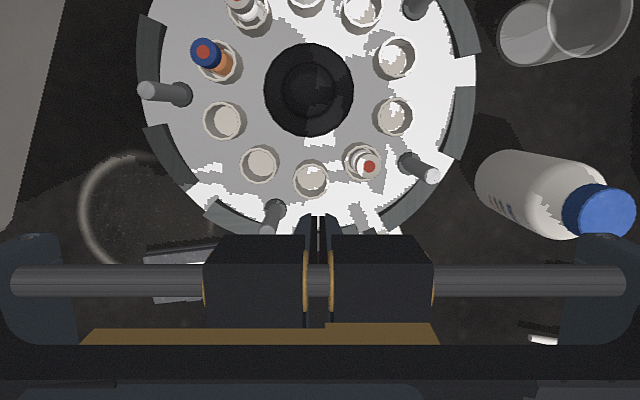

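View pics/s6.png

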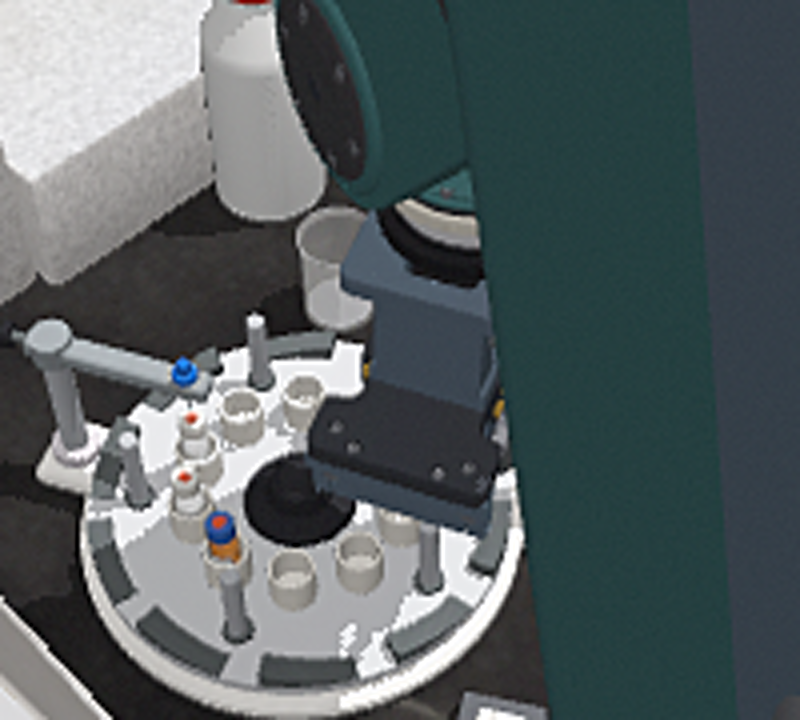

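>>> {"op": "apply_moves", "data": {
  "commands": [
    {"translation":[0,0.4,1.5],"rot":[-0.02,-0.016,0],"hand":-1},
    {"translation":[0,0,1.5],"rot":[0,0,0],"hand":-1},
    {"translation":[0,0,0],"rot":[0,0,0],"hand":-1}
  ]
}}

```text
clock: 4.3
tcp_pos: [0.4821, -0.2906, 0.0583]
orientation: [0.759, -0.651, -0.002, 0.0]
contact_force: [0.3, 0.5, -0.2]
opening: 0.0002
```

```bash
python3 st.py
```

```text
4.3 [ 0.48206766 -0.29062082  0.05828291] heading -81.16414869630084 zaxis [-0.00389936  0.00269323 -0.99998877] [ 0.28913565  0.49747817 -0.23920277] 0.832482563165254
r 0.08586518283727852 th 190.48176819083997
```

>>> {"op": "apply_moves", "data": {
  "commands": [
    {"translation":[-0.52,-0.02,0],"rot":[0,0,0.06],"hand":-1},
    {"translation":[-0.52,-0.02,0],"rot":[0,0,0.06],"hand":-1},
    {"translation":[-0.52,-0.02,0],"rot":[0,0,0.06],"hand":-1},
    {"translation":[-0.52,-0.02,0],"rot":[0,0,0.06],"hand":-1},
    {"translation":[-0.52,-0.02,0],"rot":[0,0,0.06],"hand":-1},
    {"translation":[-0.52,-0.02,0],"rot":[0,0,0.06],"hand":-1}
  ]
}}

```text
clock: 4.9
tcp_pos: [0.4871, -0.2611, 0.0658]
orientation: [-0.628, 0.778, -0.003, 0.001]
contact_force: [-0.5, -1.3, -0.6]
opening: 0.0005
```

```bash
python3 st.py; python3 - <<'E'
from h import *
im=vision.camera('wrist'); cv2.imwrite('pics/w7.png',im[:,:,::-1])
E
```

```text
4.9 [ 0.48714718 -0.26110758  0.06576703] heading -102.230525745019 zaxis [ 0.00548402 -0.0032853  -0.99997957] [-0.53143894 -1.31289934 -0.63562313] 1.2501205408967215
r 0.0805597209999734 th 170.0697796239637
```

View pics/w7.png

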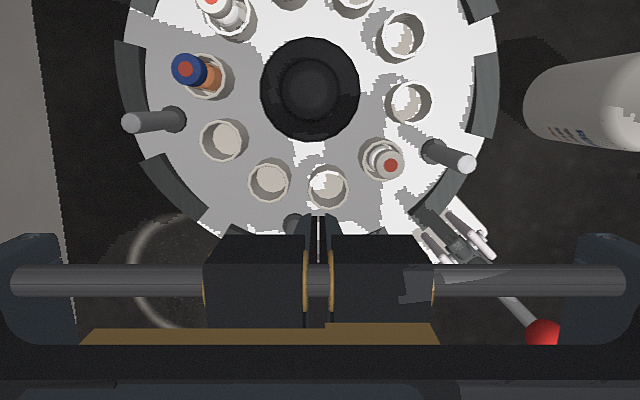

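>>> {"op": "apply_moves", "data": {
  "commands": [
    {"translation":[-0.52,0.15,0.25],"rot":[0,0,0.06],"hand":-1},
    {"translation":[-0.52,0.15,0.25],"rot":[0,0,0.06],"hand":-1},
    {"translation":[-0.52,0.1,0.25],"rot":[0,0,0.06],"hand":-1},
    {"translation":[-0.52,0.1,0.2],"rot":[0,0,0.06],"hand":-1},
    {"translation":[-0.52,0.1,0.15],"rot":[0,0,0.06],"hand":-1},
    {"translation":[-0.52,0.08,0.1],"rot":[0,0,0.06],"hand":-1}
  ]
}}

```text
clock: 5.55
tcp_pos: [0.4969, -0.2315, 0.061]
orientation: [-0.476, 0.879, -0.008, 0.005]
contact_force: [-0.5, -1.1, -0.3]
opening: 0.0004
```

```bash
python3 st.py; python3 - <<'E'
from h import *
im=vision.camera('wrist'); cv2.imwrite('pics/w8.png',im[:,:,::-1])
E
```

```text
5.55 [ 0.4969226  -0.23148172  0.0610097 ] heading -123.11696879830377 zaxis [ 0.01689668 -0.00979468 -0.99980927] [-0.52095966 -1.08748482 -0.30211613] 1.6720213068401248
r 0.08206616607400986 th 147.9754300069161
```

View pics/w8.png

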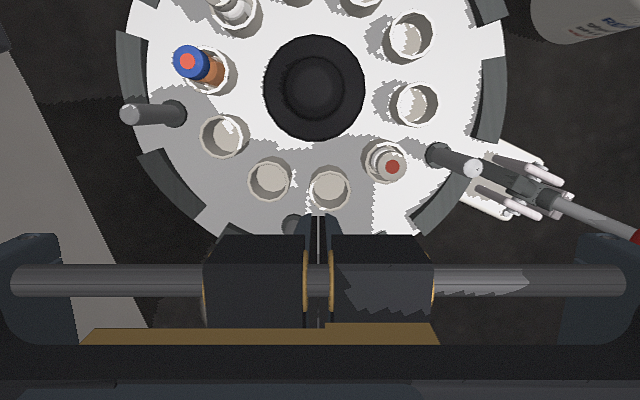

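>>> {"op": "apply_moves", "data": {
  "commands": [
    {"translation":[-0.52,0.12,0.15],"rot":[-0.005,0,0.06],"hand":-1},
    {"translation":[-0.52,0.12,0.15],"rot":[-0.005,0,0.06],"hand":-1},
    {"translation":[-0.52,0.1,0.15],"rot":[-0.005,0,0.06],"hand":-1},
    {"translation":[-0.52,0.1,0.15],"rot":[-0.005,0,0.06],"hand":-1},
    {"translation":[-0.52,0.1,0.15],"rot":[-0.005,0,0.06],"hand":-1},
    {"translation":[-0.52,0.08,0.15],"rot":[-0.003,0,0.06],"hand":-1},
    {"translation":[-0.52,0.08,0.15],"rot":[-0.003,0,0.06],"hand":-1}
  ]
}}

```text
clock: 6.3
tcp_pos: [0.5213, -0.2022, 0.0573]
orientation: [-0.283, 0.959, 0.003, 0.003]
contact_force: [-0.6, -1.1, 0.9]
opening: 0.0004
```

```bash
python3 st.py; python3 - <<'E'
from h import *
w=pose('wrist'); np.save('w9.npy',w[1])
im=vision.camera('wrist'); cv2.imwrite('pics/w9.png',im[:,:,::-1])
im=vision.camera('scene'); crop(im,220,100,420,280,4,'pics/s9.png')
E
```

```text
6.3 [ 0.5213023  -0.20224544  0.05727206] heading -147.0753832079972 zaxis [ 0.00361515  0.00751668 -0.99996521] [-0.5890332  -1.07433423  0.9422033 ] 2.1406398858965856
r 0.08565078958317074 th 121.8500063935581
```

View pics/w9.png

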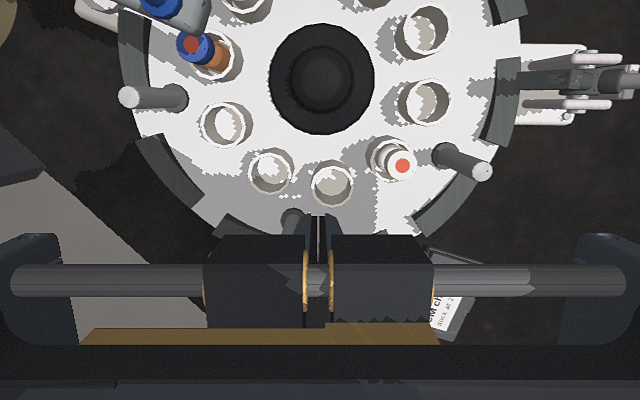

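View pics/s9.png

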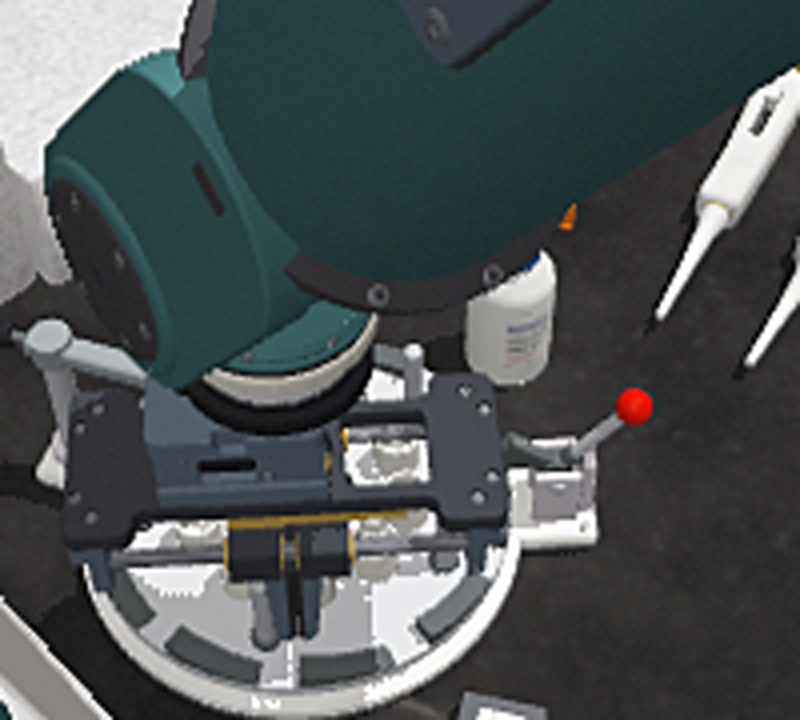

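```bash
cat > ang.py <<'E'
import sys
from h import *
def go(npy,hub,pts,amb):
    w=(vision.calibration('wrist'),np.load(npy))
    hb=back(w,*hub,.049)[:2]
    for c in ((.5665,-.275),hb):
        c=np.array(c); print('c',c)
        for u,v in pts:
            d=back(w,u,v,.076)[:2]-c; a=np.degrees(np.arctan2(d[1],d[0])); print('peg',np.hypot(*d),a%360,'rel wheel',(a-27.9+36)%72-36)
        if amb:
            d=back(w,*amb,.071)[:2]-c; print('amber',np.hypot(*d),np.degrees(np.arctan2(d[1],d[0])))
E
python3 -c "
from ang import go
go('w9.npy',(321,77),[(130,97),(481,172)],(191,45))"
```

```text
c [ 0.5665 -0.275 ]
peg 0.07925482961258098 41.605912661902806 rel wheel 13.705912661902808
peg 0.08448329143414682 181.80854413142123 rel wheel 9.908544131421223
amber 0.05325815186827675 23.198493154298095
c [ 0.56375444 -0.2741025 ]
peg 0.08075034899289765 39.83592512554568 rel wheel 11.93592512554568
peg 0.08177334024001405 182.49780998990906 rel wheel 10.597809989909052
amber 0.055460956566792445 21.228571328746963
```

>>> {"op": "apply_moves", "data": {
  "commands": [
    {"translation":[-0.52,0.05,0.12],"rot":[0,0,0.06],"hand":-1},
    {"translation":[-0.52,0.05,0.12],"rot":[0,0,0.06],"hand":-1},
    {"translation":[-0.5,0.05,0.1],"rot":[0,0,0.06],"hand":-1},
    {"translation":[0,0,0],"rot":[0,0,0],"hand":-1},
    {"translation":[0,0,0],"rot":[0,0,0],"hand":-1}
  ]
}}

```text
clock: 6.9
tcp_pos: [0.5346, -0.1945, 0.0563]
orientation: [-0.203, 0.979, 0.002, 0.004]
contact_force: [0.3, 1.4, 0.1]
opening: 0.0005
```

```bash
python3 st.py; python3 - <<'E'
from h import *
w=pose('wrist'); np.save('w10.npy',w[1])
im=vision.camera('wrist'); cv2.imwrite('pics/w10.png',im[:,:,::-1])
E
```

```text
6.9 [ 0.53461585 -0.19445575  0.05631947] heading -156.58513118253478 zaxis [ 0.00638175  0.00602425 -0.99996149] [0.34981082 1.36704415 0.09041691] 2.3292484236579734
r 0.08662548645519938 th 111.59657075970006
```

View pics/w10.png

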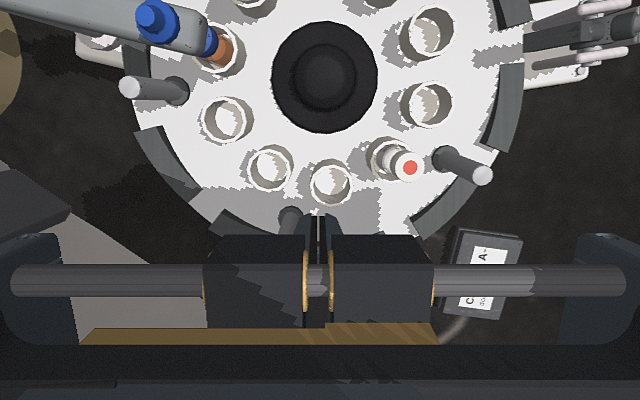

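```bash
python3 -c "
from ang import go
go('w10.npy',(324,75),[(129,86),(482,175)],(207,42))"
```

```text
c [ 0.5665 -0.275 ]
peg 0.0791675082827564 29.378778718045716 rel wheel 1.4787787180457173
peg 0.08470343316792363 170.96768001592855 rel wheel -0.9323199840714551
amber 0.04740770277999578 11.980803558903139
c [ 0.56365455 -0.27405916]
peg 0.08121568899335471 27.815412883943846 rel wheel -0.08458711605615576
peg 0.08174699121593143 171.30583707283733 rel wheel -0.5941629271626709
amber 0.050018690948095496 10.249690152795072
```

>>> {"op": "apply_moves", "data": {
  "commands": [
    {"translation":[0.6,0,0],"rot":[0,0,0],"hand":-1},
    {"translation":[0.3,0,-3],"rot":[0,0,0],"hand":-1},
    {"translation":[0,0,-4],"rot":[0,0,-0.075],"hand":-1},
    {"translation":[0,0,-4],"rot":[0,0,-0.075],"hand":-1}
  ]
}}

```text
clock: 7.35
tcp_pos: [0.5202, -0.1983, 0.1641]
orientation: [-0.28, 0.96, 0.005, -0.0]
contact_force: [0.9, 0.4, -0.3]
opening: 0.0004
```

```bash
python3 st.py; python3 - <<'E'
from h import *
print('ball',back(pose('top'),335.5,265,.09))
o=get_obs(); M=R.from_quat(o['orientation']).as_matrix()
u=np.array([np.cos(np.radians(211.8)),np.sin(np.radians(211.8)),0])
g=np.array([.5665,-.275,0])+.205*u; g[2]=.16; print(g, M.T@(g-o['tcp_pos']))
im=vision.camera('wrist'); cv2.imwrite('pics/w11.png',im[:,:,::-1])
im=vision.camera('top'); crop(im,236,130,386,290,4,'pics/t11.png')
E
```

```text
7.35 [ 0.52024681 -0.19834156  0.16414549] heading -147.45680032810498 zaxis [-0.00319932  0.01013374 -0.99994353] [ 0.86455569  0.38459579 -0.32741529] 2.156899540523613
r 0.08953141509640916 th 121.1054071759963
ball [ 0.42403717 -0.36382913  0.09      ]
[ 0.392272   -0.38302594  0.16      ] [ 0.20723987 -0.0868763   0.00268314]
```

View pics/w11.png

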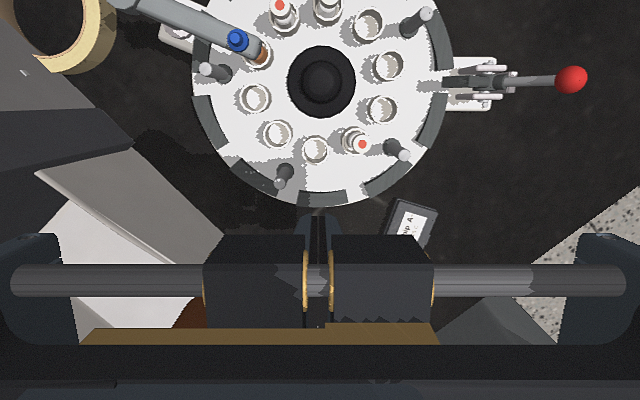

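View pics/t11.png

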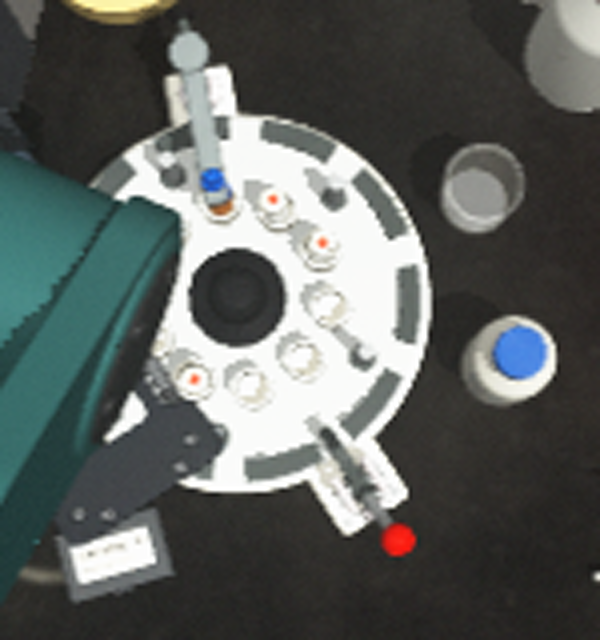

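>>> {"op": "apply_moves", "data": {
  "commands": [
    {"translation":[4.1,-1.7,0],"rot":[0,0,0],"hand":-1},
    {"translation":[4.1,-1.7,0],"rot":[0,0,0],"hand":-1},
    {"translation":[4.1,-1.7,0],"rot":[0,0,0],"hand":-1},
    {"translation":[4.1,-1.7,0],"rot":[0,0,0],"hand":-1},
    {"translation":[4.1,-1.7,0],"rot":[0,0,0],"hand":-1},
    {"translation":[0,0,0],"rot":[0,0,0],"hand":-1}
  ]
}}

```text
clock: 8.05
tcp_pos: [0.3899, -0.3875, 0.1651]
orientation: [-0.283, 0.959, 0.002, 0.004]
contact_force: [0.5, 0.6, -0.2]
opening: 0.0002
```

```bash
cat > st2.py <<'E'
from h import *
o=get_obs(); M=R.from_quat(o['orientation']).as_matrix()
v=M.T@np.array([0,0,-1.]); print('fix rot',np.cross([0,0,1],v))
u=np.array([np.cos(np.radians(211.8)),np.sin(np.radians(211.8)),0])
d=o['tcp_pos']-np.array([.5665,-.275,0]); print('radial',d@u,'lateral(ccw)',d@np.array([-u[1],u[0],0]),'z',d[2])
g=np.array([.5665,-.275,0])+.2*u; g[2]=.085; print(g, M.T@(g-o['tcp_pos']))
E
python3 st.py; python3 st2.py; python3 - <<'E'
from h import *
im=vision.camera('wrist'); cv2.imwrite('pics/w12.png',im[:,:,::-1])
E
```

```text
8.05 [ 0.38990048 -0.38751515  0.16513464] heading -147.07885667290742 zaxis [ 0.00697098  0.00559054 -0.99996007] [ 0.46369748  0.60455282 -0.24269567] 1.73032707233059
r 0.2093968695966243 th 212.50204152442447
fix rot [ 0.00090415  0.00888994 -0.        ]
radial 0.20938115095211965 lateral(ccw) 0.0025656622598000055 z 0.16513463523525995
[ 0.39652146 -0.38039116  0.085     ] [-0.00871679  0.00230908  0.08021742]
```

View pics/w12.png

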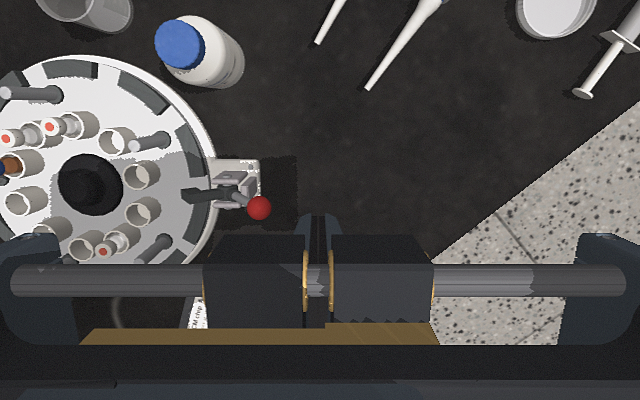

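```bash
python3 - <<'E'
from h import *
w=pose('wrist'); b=back(w,258,208,.09); print(b, np.hypot(*(b[:2]-[.5665,-.275]))); print(proj(w,get_obs()['tcp_pos']))
E
```

```text
[ 0.42464891 -0.35962627  0.09      ] 0.16517668672564081
[314.02009785 243.33090665]
```

>>> {"op": "apply_moves", "data": {
  "commands": [
    {"translation":[-0.4,0.2,4],"rot":[0,0.009,0],"hand":-1},
    {"translation":[0,0,3],"rot":[0,0,0],"hand":-1},
    {"translation":[0,0,1],"rot":[0,0,0],"hand":-1},
    {"translation":[0,0,0],"rot":[0,0,0],"hand":-1}
  ]
}}

```text
clock: 8.5
tcp_pos: [0.3934, -0.3801, 0.0824]
orientation: [-0.284, 0.959, 0.001, -0.0]
contact_force: [-0.1, 0.2, 0.6]
opening: 0.0003
```

```bash
python3 st2.py; python3 - <<'E'
from h import *
im=vision.camera('wrist'); cv2.imwrite('pics/w13.png',im[:,:,::-1])
E
```

```text
fix rot [ 0.00121081  0.00026468 -0.        ]
radial 0.20249608853148598 lateral(ccw) -0.0018342559976798408 z 0.08239382213527319
[ 0.39652146 -0.38039116  0.085     ] [-0.00245812 -0.00188257 -0.00260781]
```

View pics/w13.png

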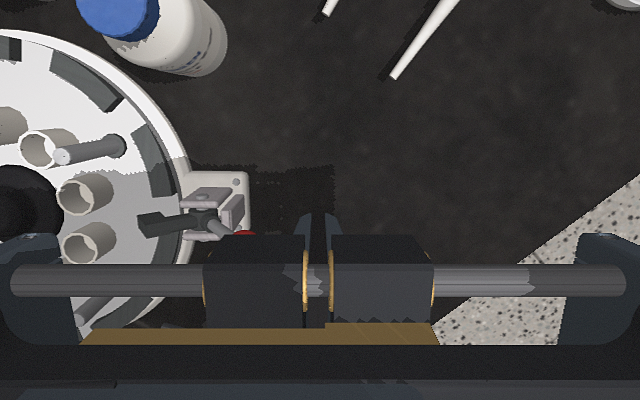

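>>> {"op": "apply_moves", "data": {
  "commands": [
    {"translation":[-0.7,0,0],"rot":[0,0,0],"hand":-1},
    {"translation":[-0.7,0,0],"rot":[0,0,0],"hand":-1},
    {"translation":[-0.6,0,0],"rot":[0,0,0],"hand":-1},
    {"translation":[-0.6,0,0],"rot":[0,0,0],"hand":-1},
    {"translation":[-0.5,0,0],"rot":[0,0,0],"hand":-1}
  ]
}}

```text
clock: 9.05
tcp_pos: [0.4229, -0.365, 0.0896]
orientation: [-0.285, 0.958, -0.003, 0.0]
contact_force: [-0.6, 0.4, 0.2]
opening: 0.0003
```

```bash
python3 st2.py; python3 - <<'E'
from h import *
im=vision.camera('wrist'); cv2.imwrite('pics/w14.png',im[:,:,::-1])
im=vision.camera('scene'); crop(im,220,100,420,280,4,'pics/s14.png')
E
```

```text
fix rot [-0.00587546 -0.0015774   0.        ]
radial 0.16943038541366925 lateral(ccw) 0.0008233110000293218 z 0.08964438930106076
[ 0.39652146 -0.38039116  0.085     ] [0.03053446 0.00156909 0.00468342]
```

View pics/w14.png

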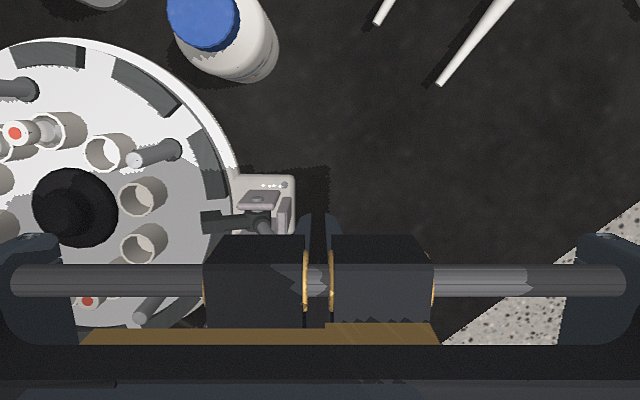

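View pics/s14.png

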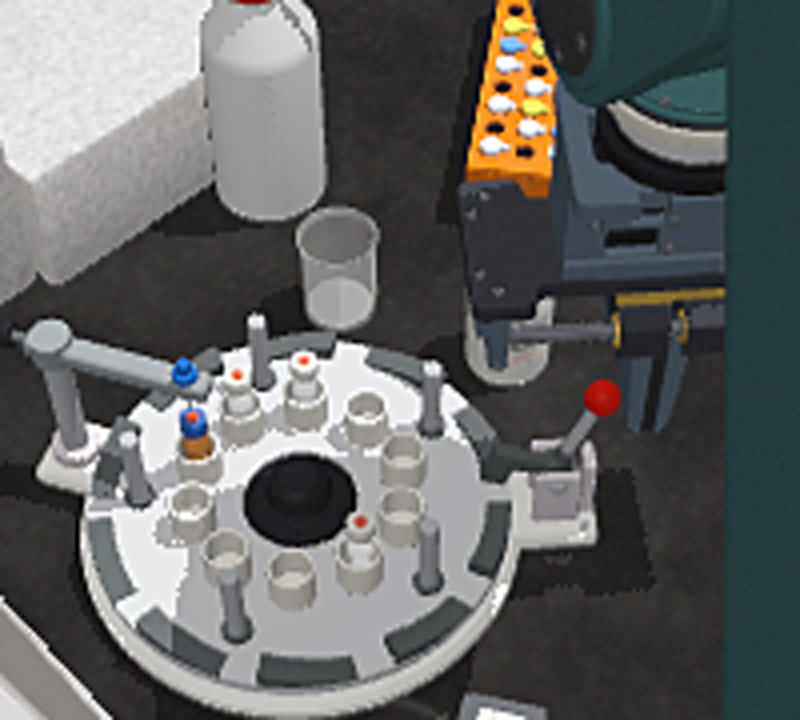

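>>> {"op": "apply_moves", "data": {
  "commands": [
    {"translation":[-0.5,0,0.15],"rot":[0,0,0],"hand":-1},
    {"translation":[-0.5,0,0.15],"rot":[0,0,0],"hand":-1},
    {"translation":[-0.3,0,0.1],"rot":[0,0,0],"hand":-1}
  ]
}}

```text
clock: 9.45
tcp_pos: [0.435, -0.357, 0.0853]
orientation: [-0.285, 0.958, -0.003, 0.001]
contact_force: [0.6, 0.5, 0.3]
opening: 0.0004
```

```bash
python3 st2.py; python3 - <<'E'
from h import *
im=vision.camera('scene'); crop(im,220,100,420,280,4,'pics/s15.png')
u=np.array([np.cos(np.radians(211.8)),np.sin(np.radians(211.8)),0])
for t in (0,.2,.34,.5,.65):
    X=np.array([.5665,-.275,.044])+u*(.13+.058*np.sin(t))+[0,0,.058*np.cos(t)]
    print(t,(proj(pose('scene'),X)-[220,100])*4)
E
```

```text
fix rot [-0.00630823 -0.00081612  0.        ]
radial 0.15493667643623005 lateral(ccw) 0.0004266558432796259 z 0.0852837073979642
[ 0.39652146 -0.38039116  0.085     ] [0.04504004 0.00150452 0.00031098]
0 [565.16719073 394.21331226]
0.2 [588.90112279 394.73098868]
0.34 [604.7128044 396.8711569]
0.5 [621.4595911  401.02853296]
0.65 [635.47631586 406.4621563 ]
```

View pics/s15.png

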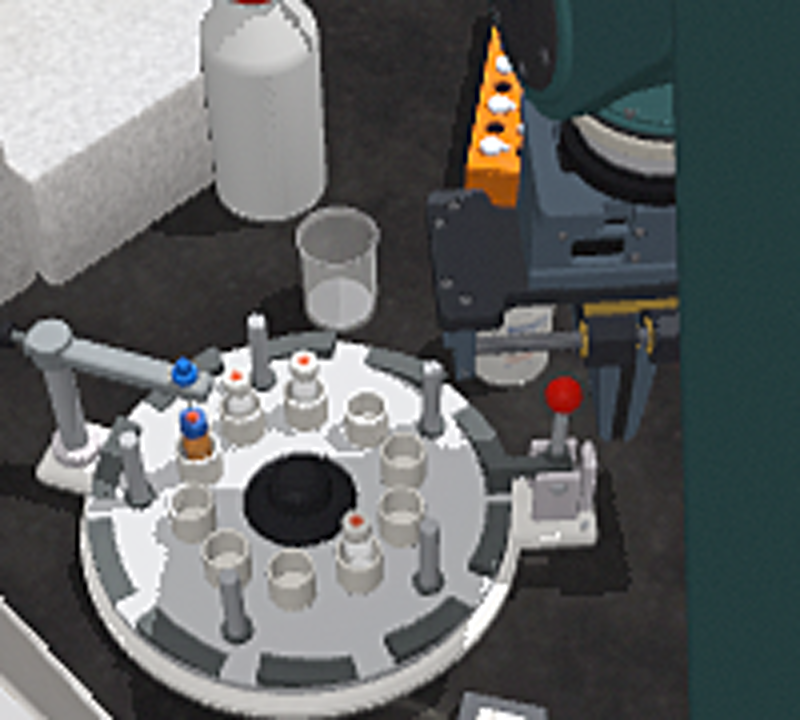

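The ball is at (564,395), which matches tilt 0, so the pawl has dropped home. I'm retreating and checking.

>>> {"op": "apply_moves", "data": {
  "commands": [
    {"translation":[2,0,0],"rot":[0,0,0],"hand":-1},
    {"translation":[4,0,0],"rot":[0,0,0],"hand":-1},
    {"translation":[1,0,-4],"rot":[0,0,0],"hand":-1},
    {"translation":[0,0,-4.5],"rot":[0,0,0],"hand":-1},
    {"translation":[0,-3,-3],"rot":[0,0,0],"hand":-1},
    {"translation":[0,0,0],"rot":[0,0,0],"hand":-1},
    {"translation":[0,0,0],"rot":[0,0,0],"hand":-1}
  ]
}}

```text
clock: 10.2
tcp_pos: [0.3905, -0.4201, 0.2021]
orientation: [-0.286, 0.958, -0.001, -0.0]
contact_force: [-0.1, 0.2, -0.3]
opening: 0.0003
```

```bash
python3 st.py; python3 - <<'E'
from h import *
im=vision.camera('scene'); crop(im,220,100,420,280,4,'pics/s16.png')
im=vision.camera('top'); crop(im,236,130,386,290,4,'pics/t16.png')
E
```

```text
10.2 [ 0.39052743 -0.42008436  0.20206364] heading -146.76575976493194 zaxis [-1.45835022e-04 -2.08197834e-03 -9.99997822e-01] [-0.09614558  0.20358348 -0.30906225] 1.7008164926720901
r 0.22806976749729677 th 219.50460754493528
```

View pics/s16.png

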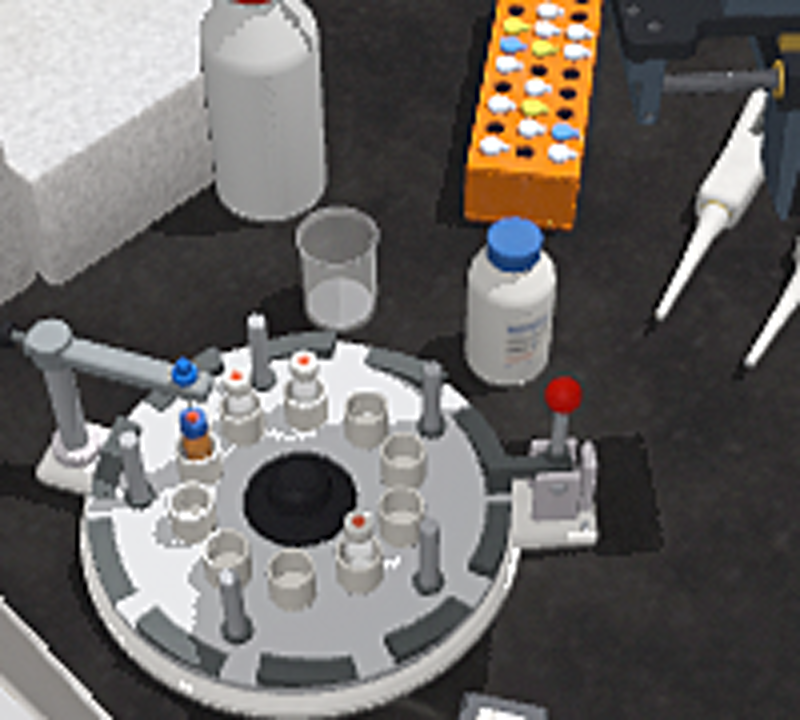

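View pics/t16.png

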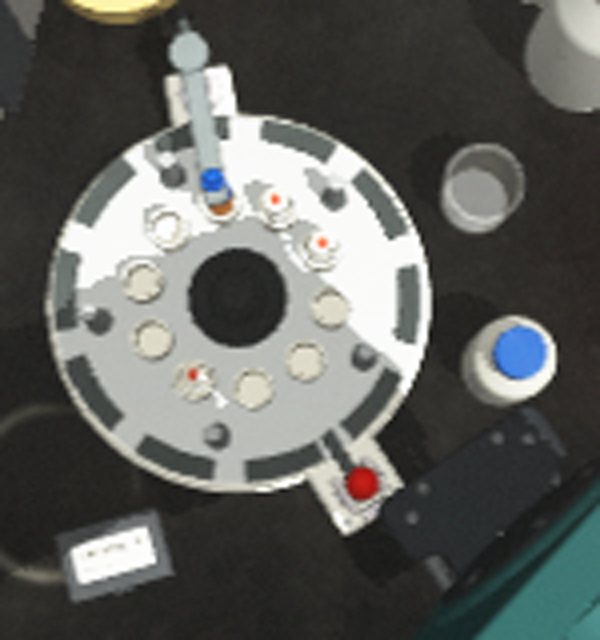

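```bash
python3 -c "
from plant import order; print(order.hand_in())"
```

```text
the job is handed in; nothing more can be done
None
```

The job is done and handed in at about 10.3 s of the 70 s allowed; no verdict is reported.

**What I did:**
- **Pawl lifted:** I pushed the red ball outward until the pawl stayed back by itself.
- **Wheel turned back:** I pushed one finger peg clockwise by two notches (72°), because the amber vial stood two cups past the needle.
- **Pawl dropped:** I pushed the ball back in from outside until the pawl fell into the tooth gap. I then moved the arm clear.

**Last checks:**
- **Ball:** it shows at the same pixel as at the start in both fixed cameras, within about 1 px in the enlarged crop. A tilt of 0.08 rad would show as about 9 px, so the pawl is fully down.
- **Wheel:** measured before I dropped the pawl, it stood within about 1.5° of the notch middle. The top picture shows the pegs and teeth back in their starting pattern.
- **Vials:** amber is under the needle, and all four sit in their cups.
- **Bystanders:** the beaker, bottle and chip case look unmoved by eye; I did not measure their positions again.

**What disagreed:**
- My estimates of the wheel's axis differed by about 3 to 5 mm between pictures. One early reading of the hub was about 13 mm off and was discarded.
- The tool crept up by as much as 9 mm during some pushes. I corrected this along the way, and it caused no harm.

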